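# Hang the magnifier and tug to check its hold

### The arm

A 7-joint arm with a two-finger parallel gripper is mounted at the origin on a cart in front of the work surface, level with it; the furniture and walls round the work are solid. World frame = base frame: x ahead of the robot, y to its left, z up, the work surface at z = 0. Lengths are in m, angles in rad, forces in N, time in s.
With the tool pointing down it reaches from about 0.425 to 0.8 m from the base axis. Payload 8.3 kg.
Tool frame: the origin (TCP) lies on the centre line of the jaws, within the pads' length; the fingertips stand 22 mm ahead of it and the grasp point (between the pads) lies 3 mm ahead of it; z points along the fingers, y is the direction in which the jaws open and shut (so a half turn about z gives the same grasp; the last joint's range is limited). The gripper opens to 85 mm and grips with 20 to 120 N. Pads are 22 mm wide; open, the fingers measure 114 mm over their backs; the gripper's body (76 mm by 85 mm) begins 54 mm behind the grasp point. The pads swing forward as they close: fully open they stand 13 mm farther back than shut.
Start: joints at [-1.329, 0.383, 0.016, 1.37, -0.006, 1.388, -0.046], TCP at [0.188, 0.596, 0.253] pointing down, gripper open.
Joint ranges: [-2.95, 2.95], [-0.25, 2.06], [-1.52, 1.56], [0.18, 2.33], [-1.44, 4.58], [0.02, 2.06], [-3.01, 3.01]. Speed limits (rad/s): [2.39, 2.39, 3.01, 3.01, 3.14, 3.14, 3.14].

### API

Orientations are given as a unit quaternion [x, y, z, w].
In Python, from cell import * gives the robot as it stands.
- The arm moves only by the tool jog_arm, never from a script. Its argument "motion" is a list of rows, each a list of 3 entries, a list of its own where there are three numbers: the opening, from -1 (shut) to 1 (fully open), then the shift along the world's x, y, z in mm, then the turn, a rotation vector about the world's x, y, z in rad. A call has 1 to 20 rows; each row is the pose to reach, as a shift and turn from the pose commanded when the call began; what a row does not reach only later rows make up. A row lasts 1/10 s, in which the tool goes at most 50 mm and 8.59 degrees, less where a joint would pass 70% of its speed; a pose out of reach is approached as far as the arm can. A call with a gripper value outside its range is refused whole. The fingers move at their own pace and stop on an object; "squeeze" is the grip in N (left out, the last holds). Time passes only in rows, so rows that repeat a pose let the fingers close. It gives the time, the measured TCP pose, the force and the opening at its end, in the units of the state.
- get_obs(): the state, without advancing time (a new reading comes with each control period).
- camera(name): name is "scene" or "top" or "wrist"; returns (picture, depth): 384x512x3 uint8, red, green, blue; 384x512 float32, m along the optical axis (not along the pixel's ray), 0 where there is no reading.
- camera_params(name): a dict with "mtx" (3x3 intrinsics, pixels), "extrinsics" (4x4, takes a point from world to camera coordinates); the wrist camera has in their place "hand_eye" (4x4, takes a point from camera to tool coordinates, whose origin is the TCP and whose axes are the flange's). Camera axes: x right, y up, looking along -z (the intrinsics and any distortion apply to the point x, -y, -z); pixel columns grow to the right and rows downward; lengths in m; the calibration is good to about 2 mm. A picture is of the moment at which its call begins: read the wrist's pose just before it. camera_params takes no time and is no camera call.
- hand_in(): hands the job in, once; it reports no verdict.
The state is a dict: "t": time; "joint_positions": joint angles; "joint_velocities": joint speeds; "joint_torque": joint torques, N m; "tool_pos": TCP position; "eef_rot": TCP orientation; "wrist_force": force on the tool from outside, world axes, zero at the start; "moment": the same for the moment, N m; "grip_width": finger opening in m.
Only numpy, scipy, OpenCV 4.12 (cv2) and the standard library are available. Lean on these libraries where they do the work, as an engineer would, in place of code of your own. Each camera call takes 0.05 s, during which the arm holds its last target. There are 200 camera calls.

### The job

Take the hand magnifier out of its wooden rest and hang it by its crook on the sprung crossbar of the stand. Before letting go, tug it gently downward so that the bar gives by about a centimetre (never down to its stop), to be sure it is held; then leave it hanging freely and leave the things around it where they are.

Things in the scene. Friction and masses are not known exactly. Their poses are not given: they have to be found in the camera images.
- grip (a point): Middle of the hand magnifier's grip, a black bar 12 (x) by 18 (y) by 82 (z) mm, to be pinched across y. Axes: z up the grip to the crook, x the way the crook reaches over (roughly to the robot's left), y across. The crook's top is 73 mm above this point, so a gripper pointing straight down here meets the crook: come from the -x side, tilted about 45 degrees.
- magnifier: The hand magnifier, loose, about 140 g, 182 mm tall, standing upright in the rest. Origin: centre of the lens frame's lower edge; axes as grip, which is at (-13, 0, 109) mm. The lens frame is a rectangle 72 (y) by 56 (z) by 10 (x) mm. From the top of the grip an 8 mm steel wire rises and bends over to +x as a crook, open downward.
- crook (a point): Highest point of the inside of the magnifier's crook, where the bar will lie: 13 mm in +x and 65 mm in +z from grip, same axes. The crook's opening is 18 mm wide along x, centred below this point; its outer end (tip) reaches 24 mm below this point and up to 20 mm to +x of it.
- bar_mid (a point): Middle of the axis of the stand's sprung crossbar, a level steel bar 10 mm thick, 225 mm above the desk, free for 45 mm each side of this point; the ends bend back to two columns 60 mm behind. y runs along the bar, x to the back of the stand (roughly to the robot's left), z up. When the magnifier hangs, crook is 5 mm above this point.
- stand: The hanging stand, fixed to the desk; origin on the desk below the bar, axes as bar_mid. Foot plate 14 mm high. A wooden canopy shelf 135 mm wide covers the bar: its underside is 90 mm above the unloaded bar's axis, its front edge 5 mm to -x of the bar. So bring the crook in from -x, over the bar and under the canopy, with the gripper tilted.
- bar (a joint): How far the sprung crossbar has gone down, in m: 0 unloaded (held up with about 1 N), 0.025 at its lower stop; 400 N/m, so about 5 N in all at 0.010. The weight of the magnifier alone gives 0 to 0.003.
- rest_slot (a point): Middle of the top of the magnifier's rest, a wooden block 60 (x) by 110 (y) by 42 (z) mm, fixed to the desk. Its slot, 13 (x) by 78 (y) mm, 30 mm deep, holds the lens frame; lift the magnifier straight up more than 30 mm to free it. (In the room: a wall shelf over the back left of the desk, underside 0.63 m above the desk; keep raised arms clear of it.)
- petri_3: Bystander, to be left alone: small petri dish, 67 mm across, 15 mm high, on the desk; origin at the centre of its underside.
- red_beaker: Bystander, to be left alone: clear jar with red lid, 62 mm across, 69 mm high, on the desk; origin at the centre of its underside.
- conical_flask: Bystander, to be left alone: conical flask, 66 mm across, 71 mm high, on the desk; origin at the centre of its underside.
- tape_roll: Bystander, to be left alone: tape roll, 52 mm across, 19 mm high, lying flat, on the desk; origin at the centre of its underside.

How it is judged:
By the outcome, as a careful person would: the job done as asked, in the order asked, and still so for the second after the job is handed in, with the robot touching nothing.
It also fails if it takes over 59 s, if anything falls off the work surface, if the arm or the gripper's body presses on something with over 40 N, if the wrist force passes 120 N, or if a joint passes its speed limit or range.

## Working session

There is one attempt and no reset: what is moved stays moved. The work goes in short steps, Python scripts to look and compute and a tool call to move; the robot and the scene stay as the last step left them, time stands still between calls to the robot, and variables do not carry over. Pictures are saved under pics/ and viewed, about 8 in all and at most 12, crops included, and the job is handed in when it is done.

Besides the shell and the picture viewer there is one more tool, called after "Call:" as name(argument=value, ...) on one line, values as JSON. jog_arm: Moves the arm, as the interface text tells. Its arguments: {"type":"object","properties":{"motion":{"type":"array"},"squeeze":{"type":"number"}},"required":["motion"]}

```bash
mkdir -p pics; ls
cat > h.py <<'E'
from cell import *
import numpy as np, cv2
def grab(n):
    o=get_obs(); p,d=camera(n); return o,p,d
def save(p,f): cv2.imwrite('pics/'+f,cv2.cvtColor(p,cv2.COLOR_RGB2BGR))
def cloud(d,n):
    c=camera_params(n); K=c['mtx']; E=c['extrinsics']
    v,u=np.mgrid[:384,:512]
    X=np.stack([(u-K[0,2])/K[0,0]*d,-(v-K[1,2])/K[1,1]*d,-d],-1)
    W=(X-E[:3,3])@E[:3,:3]; W[d==0]=np.nan
    return W
E
python3 - <<'E'
from h import *
for n in ('scene','top'):
    o,p,d=grab(n); save(p,n+'1.png'); np.save(n+'.npy',d); np.save(n+'p.npy',p)
    c=camera_params(n); print(n,{k:np.round(np.array(v),3).tolist() for k,v in c.items() if not isinstance(v,str)})
print(o)
E
```

```text
pics
scene {'mtx': [[429.511, 0.0, 259.693], [0.0, 429.511, 199.739], [0.0, 0.0, 1.0]], 'extrinsics': [[0.526, -0.85, 0.017, -0.363], [0.63, 0.403, 0.664, -0.43], [-0.571, -0.339, 0.748, -1.076], [0.0, 0.0, 0.0, 1.0]]}
top {'mtx': [[455.495, 0.0, 257.504], [0.0, 455.495, 199.266], [0.0, 0.0, 1.0]], 'extrinsics': [[0.018, -1.0, 0.014, -0.067], [0.992, 0.019, 0.128, -0.586], [-0.128, 0.011, 0.992, -1.509], [0.0, 0.0, 0.0, 1.0]]}
{'t': 0.05, 'joint_positions': array([-1.32890695,  0.38424076,  0.01636683,  1.37115592, -0.0062917 ,
        1.38820366, -0.04647688]), 'joint_velocities': array([ 4.86785471e-04,  2.33186110e-04, -7.31012664e-04, -4.19395453e-04,
       -6.90432891e-04, -8.54537751e-04, -2.06042311e-05]), 'joint_torque': array([ 3.32889096e-03, -6.29703498e+01,  8.48612152e-01, -3.73134506e+01,
        1.68872386e-02,  1.08660434e-02,  4.23103745e-05]), 'tool_pos': array([0.18738303, 0.59576482, 0.25227635]), 'eef_rot': array([ 1.51758476e-01,  9.88417122e-01, -9.70694627e-04, -1.28243605e-04]), 'wrist_force': array([-0.40863128,  1.00557405,  0.62759484]), 'moment': array([ 0.01095809, -0.07235654, -0.00111491]), 'grip_width': 0.08579621268857204}
```

View pics/scene1.png

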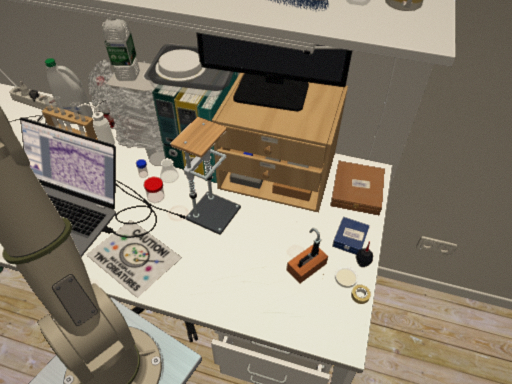

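View pics/top1.png

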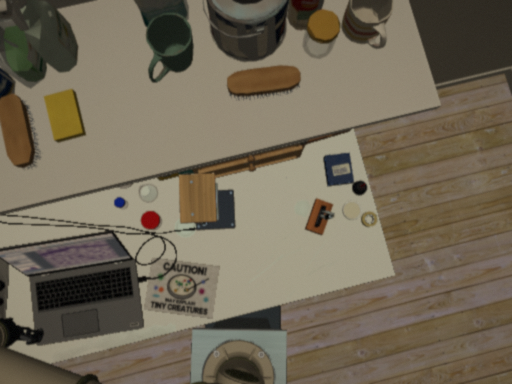

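The scene view shows the rest at about (307,262), with the magnifier's crook at (316,235). The stand's canopy is at (200,137) and its foot at (213,212). The top view shows the rest at (320,216) and the canopy at (198,198). Next I measure these.

Run:
```python
from h import *
P={n:np.load(n+'p.npy') for n in('scene','top')}; W={n:cloud(np.load(n+'.npy'),n) for n in P}
def rect(m,w,nm):
    q=w[m]; q=q[~np.isnan(q[:,0])]; r=cv2.minAreaRect((q[:,:2]*1000).astype(np.float32)); 
    print(nm,len(q),'med',np.median(q,0).round(4),'rect',np.round(r[0],1),np.round(r[1],1),round(r[2],1),'z',np.percentile(q[:,2],[2,50,98]).round(4))
for n in P:
    w=W[n]; p=P[n].astype(int)
    hsv=cv2.cvtColor(P[n],cv2.COLOR_RGB2HSV); br=(hsv[...,0]<22)&(hsv[...,1]>90)
    box=np.zeros(br.shape,bool)
    if n=='scene': box[225:285,280:335]=1
    else: box[190:245,295:345]=1
    m=br&box
    rect(m,w,n+' rest all'); rect(m&(abs(w[...,2]-.042)<.006),w,n+' rest top')
    q=box&(w[...,2]>.06); rect(q,w,n+' magn')
    c=np.zeros(br.shape,bool)
    if n=='scene': c[110:165,165:235]=1
    else: c[165:230,170:225]=1
    for lo,hi in((.3,.36),):
        rect(c&(w[...,2]>lo)&(w[...,2]<hi),w,n+' canopy')
    f=(w[...,2]>.009)&(w[...,2]<.02)&(hsv[...,2]<110); g=np.zeros_like(f); 
    if n=='scene': g[185:240,180:250]=1
    else: g[180:240,170:245]=1
    rect(f&g,w,n+' foot')
    print(n,'desk z',np.nanmedian(w[...,2][(260,230)[n=='scene'],(235,250)[n=='scene']]))
s=P['scene']; 
a=cv2.resize(s[105:240,150:250],None,fx=4,fy=4,interpolation=cv2.INTER_CUBIC); b=cv2.resize(s[220:285,275:375],None,fx=4,fy=4,interpolation=cv2.INTER_CUBIC)
b=np.vstack([b,np.zeros((a.shape[0]-b.shape[0],400,3),np.uint8)]); save(np.hstack([a,b]),'crop1.png')
```

```text
scene rest all 774 med [ 0.5136 -0.2711  0.0404] rect [ 529.7 -262.9] [ 61.8 112.1] 71.7 z [0.0047 0.0404 0.0925]
scene rest top 495 med [ 0.5194 -0.2667  0.0416] rect [ 529.9 -262.4] [ 61.1 112. ] 71.2 z [0.0365 0.0416 0.0456]
scene magn 224 med [ 0.5206 -0.2778  0.1281] rect [ 525.4 -267.8] [38.3 64.3] 42.6 z [0.0627 0.1281 0.193 ]
scene canopy 1420 med [0.5489 0.1148 0.3264] rect [591.5 126.6] [239.7 123.1] 14.9 z [0.3004 0.3264 0.3298]
scene foot 1148 med [0.545  0.0861 0.0139] rect [592.6 100.4] [229.8 150.7] 0.8 z [0.0095 0.0139 0.0188]
scene desk z -0.002739073963841513
top rest all 486 med [ 0.5267 -0.2585  0.0429] rect [ 533.9 -264.6] [ 59.9 111.5] 71.3 z [0.0196 0.0429 0.0713]
top rest top 386 med [ 0.5297 -0.2581  0.0428] rect [ 533.7 -265. ] [ 59.8 111.5] 70.7 z [0.0368 0.0428 0.0475]
top magn 141 med [ 0.5274 -0.2738  0.0886] rect [ 531.2 -272.8] [37.2 67.8] 88.5 z [0.0626 0.0886 0.196 ]
top canopy 1760 med [0.55   0.1133 0.3275] rect [551. 114.] [135.4 100.2] 4.1 z [0.3225 0.3275 0.3328]
top foot 690 med [0.5353 0.0581 0.0145] rect [550. 126.] [134.5 205. ] 3.7 z [0.0094 0.0145 0.0196]
top desk z 0.0013019434175207882
```

View pics/crop1.png

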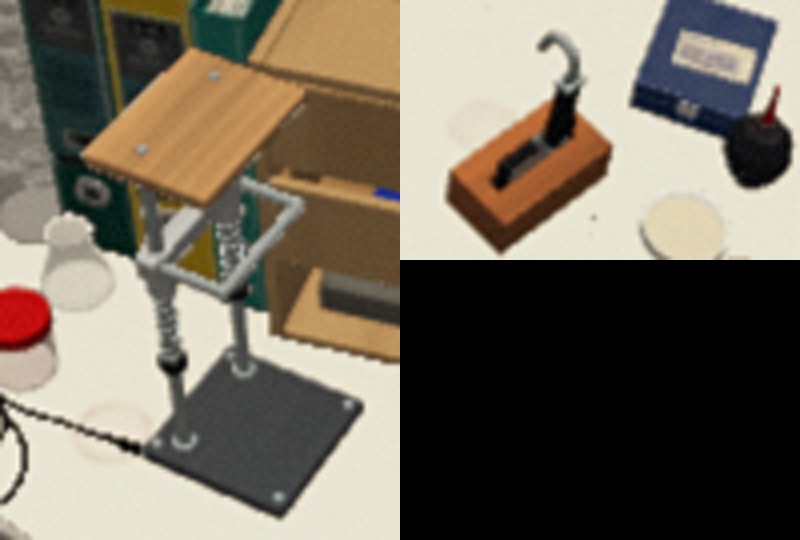

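The crop shows the bar's front corners at scene pixels of about (225,156) and (207,178). The magnifier stands upright in its slot and the crook reaches to the left. Next I cross-check the bar and obstacle heights and work out the grasp pose.

```bash
cat >> h.py <<'E'
from scipy.spatial.transform import Rotation as R
def ray(n,u,v,z):
    c=camera_params(n);K=c['mtx'];E=c['extrinsics']
    d=E[:3,:3].T@np.array([(u-K[0,2])/K[0,0],-(v-K[1,2])/K[1,1],-1]); o=-E[:3,:3].T@E[:3,3]
    return o+d*(z-o[2])/d[2]
def tool(yaw,tilt=45):  # yaw deg of magnifier x axis
    a=np.radians(yaw);t=np.radians(tilt); mx=np.array([np.cos(a),np.sin(a),0]); my=np.array([-mx[1],mx[0],0])
    z=np.sin(t)*mx-np.cos(t)*np.array([0,0,1]); y=-my
    return R.from_matrix(np.stack([np.cross(y,z),y,z],1)), mx
E
python3 - <<'E'
from h import *
for uv in((225,156),(207,178)): print('bar',ray('scene',*uv,.225).round(4))
W=cloud(np.load('scene.npy'),'scene'); T=cloud(np.load('top.npy'),'top')
bm=np.zeros((384,512),bool); bm[140:185,195:232]=1
q=W[bm&(abs(W[...,2]-.228)<.006)]; q=q[q[:,0]<.7]
print(len(q)); 
for lo in np.arange(.48,.63,.015):
    k=q[(q[:,0]>=lo)&(q[:,0]<lo+.015)]
    if len(k): print(lo.round(3),k[:,1].min().round(4),np.median(k[:,1]).round(4),len(k))
for nm,sl in(('bulb',np.s_[180:197,350:370]),('box',np.s_[150:188,322:355]),('beaker',np.s_[210:230,140:162])):
    k=T[sl].reshape(-1,3);k=k[k[:,2]>.02]; print(nm,k.min(0).round(3),k.max(0).round(3))
k=T.reshape(-1,3)
for y in np.arange(-.5,.8,.2):
    s=k[(k[:,2]>.6)&(abs(k[:,1]-y)<.05)]; print('shelf y',y.round(1), s[:,0].min().round(3) if len(s) else None)
s=k[(k[:,2]>.05)&(k[:,2]<.5)&(k[:,0]<.6)&(k[:,1]>.3)&(k[:,0]>.1)]; print('laptop',s.min(0),s.max(0))
o=get_obs(); R0=R.from_quat(o['eef_rot'])
Rt,mx=tool(71.1); z=Rt.apply([0,0,1])
g=np.array([.5318,-.2637,.121])+np.r_[-.013*mx[:2],0]
for d in(0,.06,.12):
    t=g-z*(.003+d); print(d,t.round(4),'shift',((t-o['tool_pos'])*1000).round(1))
print('turn',(Rt*R0.inv()).as_rotvec().round(3), 'down-yaw only',(tool(71.1,0)[0]*R0.inv()).as_rotvec().round(3))
E
```

```text
bar [0.6051 0.0728 0.225 ]
bar [0.5023 0.0633 0.225 ]
275
0.48 0.0679 0.0838 7
0.495 0.0629 0.0779 43
0.51 0.0644 0.0696 19
0.525 0.0649 0.0737 26
0.54 0.0655 0.0737 30
0.555 0.0666 0.075 19
0.57 0.0684 0.0746 22
0.585 0.0686 0.1052 48
0.6 0.0722 0.0911 28
bulb [ 0.609 -0.424  0.024] [ 0.66  -0.37   0.115]
box [ 0.632 -0.385  0.02 ] [ 0.757 -0.283  0.059]
beaker [0.477 0.268 0.021] [0.538 0.329 0.079]
shelf y -0.5 None
shelf y -0.3 0.665
shelf y -0.1 0.61
shelf y 0.1 0.557
shelf y 0.3 0.136
shelf y 0.5 0.191
shelf y 0.7 None
laptop [0.15367852 0.30038974 0.05002828] [0.59962174 0.78729462 0.45271218]
0 [ 0.5269 -0.278   0.1231] shift [ 339.5 -873.8 -129.2]
0.06 [ 0.5132 -0.3181  0.1655] shift [ 325.8 -914.   -86.8]
0.12 [ 0.4994 -0.3583  0.208 ] shift [ 312.  -954.1  -44.4]
turn [ 0.778  0.391 -1.506] down-yaw only [ 1.000e-03 -2.000e-03 -1.596e+00]
```

Call:
jog_arm(motion=[[1,[-5,-30,50],[0,0,0]],[1,[-10,-60,100],[0,0,0]],[1,[-20,-95,150],[0,0,0]],[1,[-20,-95,150],[0,0,0]],[1,[15,-130,150],[0,0,-0.1]],[1,[50,-165,150],[0,0,-0.2]],[1,[80,-205,150],[0,0,-0.3]],[1,[110,-245,150],[0,0,-0.4]],[1,[145,-280,150],[0,0,-0.5]],[1,[172,-316,150],[0,0,-0.6]],[1,[195,-355,150],[0,0,-0.7]],[1,[215,-395,150],[0,0,-0.8]],[1,[230,-435,150],[0,0,-0.9]],[1,[245,-475,150],[0,0,-1.0]],[1,[255,-515,150],[0,0,-1.1]],[1,[260,-555,150],[0,0,-1.2]],[1,[262,-595,150],[0,0,-1.3]],[1,[260,-640,150],[0,0,-1.4]],[1,[255,-685,150],[0,0,-1.5]],[1,[250,-730,150],[0,0,-1.6]]])

```text
t: 2.1
tool_pos: [0.4368, -0.1356, 0.4031]
eef_rot: [0.816, 0.578, -0.0, -0.0]
wrist_force: [1.4, -0.6, -1.6]
grip_width: 0.0855
```

Call:
jog_arm(motion=[[1,[0,-40,0],[0.1,-0.034,0]],[1,[0,-80,0],[0.2,-0.068,0]],[1,[0,-120,0],[0.3,-0.103,0]],[1,[0,-160,0],[0.4,-0.137,0]],[1,[0,-200,-20],[0.5,-0.171,0]],[1,[10,-235,-40],[0.6,-0.205,0]],[1,[20,-270,-70],[0.7,-0.239,0]],[1,[30,-270,-100],[0.743,-0.254,0]],[1,[40,-260,-135],[0.743,-0.254,0]],[1,[50,-245,-165],[0.743,-0.254,0]],[1,[60,-225,-195],[0.743,-0.254,0]],[1,[60,-225,-195],[0.743,-0.254,0]],[1,[60,-225,-195],[0.743,-0.254,0]],[1,[60,-225,-195],[0.743,-0.254,0]]])

```text
t: 3.5
tool_pos: [0.4973, -0.3598, 0.2094]
eef_rot: [0.753, 0.536, 0.311, -0.222]
wrist_force: [-0.5, -0.5, 0.6]
grip_width: 0.0849
```

Run:
```python
from h import *
o,p,d=grab('wrist'); save(p,'w1.png'); np.savez('w1.npz',p=p,d=d,pos=o['tool_pos'],q=o['eef_rot'])
c=camera_params('wrist'); print({k:np.round(np.array(v),3).tolist() for k,v in c.items() if not isinstance(v,str)})
print(o['tool_pos'],o['joint_positions'],R.from_quat(o['eef_rot']).as_matrix().round(3),(tool(71.1)[0]*R.from_quat(o['eef_rot']).inv()).as_rotvec())
```

```text
{'mtx': [[323.261, 0.0, 254.451], [0.0, 323.261, 193.693], [0.0, 0.0, 1.0]], 'hand_eye': [[0.0, 0.959, 0.284, 0.073], [1.0, -0.0, -0.0, 0.0], [-0.0, 0.284, -0.959, -0.121], [0.0, 0.0, 0.0, 1.0]]}
[ 0.49727447 -0.35978505  0.20937646] [ 0.54669756  0.74761118  0.61085685  1.26384265 -0.94217272  1.84982275
  0.83503471] [[ 0.233  0.945  0.229]
 [ 0.669 -0.327  0.668]
 [ 0.706 -0.002 -0.708]] [ 0.00092975 -0.00253823  0.00333721]
```

View pics/w1.png

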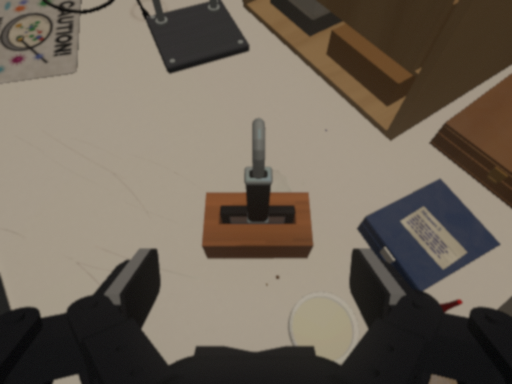

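The wrist view shows the grip centred at about column 258, between the fingers (147 and 365). The block is square to the image, so the yaw is right. Next I measure the grip by depth.

```bash
cat >> h.py <<'E'
def wcloud(d,pos,q):
    c=camera_params('wrist');K=c['mtx'];H=c['hand_eye']
    v,u=np.mgrid[:384,:512]
    X=np.stack([(u-K[0,2])/K[0,0]*d,-(v-K[1,2])/K[1,1]*d,-d],-1)
    T=X@H[:3,:3].T+H[:3,3]; T[d==0]=np.nan
    return T, R.from_quat(q).apply(T.reshape(-1,3)).reshape(T.shape)+pos
E
python3 - <<'E'
from h import *
f=np.load('w1.npz'); T,W=wcloud(f['d'],f['pos'],f['q'])
_,mx=tool(71.1); my=np.array([-mx[1],mx[0],0])
def rep(nm,sl,lo,hi):
    w=W[sl].reshape(-1,3); w=w[(w[:,2]>lo)&(w[:,2]<hi)]
    # mag coords about current estimate of rest centre
    e=w-np.array([.5318,-.2637,0]); a=np.c_[e@mx,e@my,w[:,2]]
    print(nm,len(a),'x',np.percentile(a[:,0],[3,50,97]).round(4),'y',np.percentile(a[:,1],[3,50,97]).round(4),'z',np.percentile(a[:,2],[3,97]).round(4))
rep('collar/grip',np.s_[165:225,240:278],.10,.165)
rep('wire',np.s_[115:172,245:275],.165,.22)
w=W[...,2]; hsv=cv2.cvtColor(f['p'],cv2.COLOR_RGB2HSV); m=(hsv[...,0]<22)&(hsv[...,1]>90)&(abs(w-.042)<.005); m[:,:190]=0;m[:,325:]=0;m[:185]=0;m[265:]=0
r=cv2.minAreaRect((W[m][:,:2]*1000).astype(np.float32)); print(r,np.median(W[m][:,2]))
E
```

```text
collar/grip 1098 x [-0.0265 -0.024  -0.0166] y [-0.0101 -0.0013  0.0074] z [0.1038 0.1624]
wire 681 x [-0.0247 -0.0179 -0.0003] y [-0.0049 -0.0012  0.0024] z [0.1716 0.1945]
((533.3128662109375, -263.50958251953125), (60.71489334106445, 109.60050964355469), 71.19920349121094) 0.04260618100318958
```

Call:
jog_arm(motion=[[1,[6,16,-17],[0,0,0]],[1,[12,31,-34],[0,0,0]],[1,[18,47,-52],[0,0,0]],[1,[24,62,-69],[0,0,0]],[1,[30,78,-86],[0,0,0]],[1,[30,78,-86],[0,0,0]],[1,[30,78,-86],[0,0,0]],[-0.4,[30,78,-86],[0,0,0]],[-0.4,[30,78,-86],[0,0,0]],[-0.4,[30,78,-86],[0,0,0]],[-1,[30,78,-86],[0,0,0]],[-1,[30,78,-86],[0,0,0]],[-1,[30,78,-86],[0,0,0]],[-1,[30,78,-86],[0,0,0]],[-1,[30,78,-86],[0,0,0]],[-1,[30,78,-86],[0,0,0]]], squeeze=50)

```text
t: 5.15
tool_pos: [0.5275, -0.281, 0.1225]
eef_rot: [0.753, 0.536, 0.311, -0.223]
wrist_force: [-2.8, -1.4, 3.8]
grip_width: 0.0173
```

Run:
```python
from h import *
o,p,d=grab('wrist'); save(p,'w2.png'); print(o['tool_pos'],o['grip_width'],o['wrist_force'],o['moment'])
```

```text
[ 0.52745908 -0.28096582  0.12253505] 0.01728720845866716 [-2.78392454 -1.4353988   3.80097524] [-0.43310641  0.32609616  0.1801769 ]
```

View pics/w2.png

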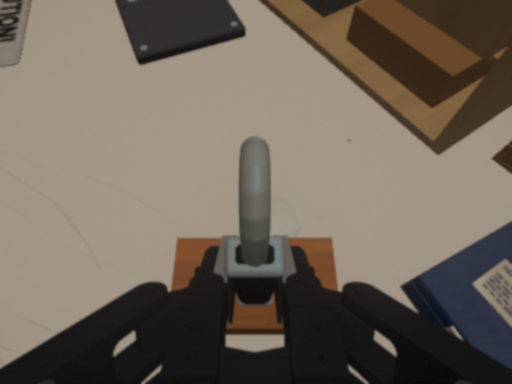

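The grip is held (17.3 mm), with the crook in view at about (255,140)–(255,260). Lifting straight up.

Call:
jog_arm(motion=[[-1,[0,0,4],[0,0,0]],[-1,[0,0,10],[0,0,0]],[-1,[0,0,17],[0,0,0]],[-1,[0,0,24],[0,0,0]],[-1,[0,0,31],[0,0,0]],[-1,[0,0,38],[0,0,0]],[-1,[0,0,48],[0,0,0]],[-1,[0,0,60],[0,0,0]],[-1,[0,0,75],[0,0,0]],[-1,[0,0,90],[0,0,0]],[-1,[0,0,100],[0,0,0]],[-1,[0,0,100],[0,0,0]],[-1,[0,0,100],[0,0,0]]])

```text
t: 6.5
tool_pos: [0.5275, -0.2808, 0.2223]
eef_rot: [0.753, 0.536, 0.311, -0.223]
wrist_force: [0.2, 0.0, -2.2]
grip_width: 0.0173
```

Run:
```python
from h import *
o,p,d=grab('wrist'); print(o['t'],o['tool_pos'],o['grip_width'],o['wrist_force'],o['joint_positions'].round(2))
T,W=wcloud(d,o['tool_pos'],o['eef_rot'])
_,mx=tool(71.1); my=np.array([-mx[1],mx[0],0]); Rt=R.from_quat(o['eef_rot']); g=o['tool_pos']+.003*Rt.apply([0,0,1])
e=(W-g); A=np.stack([e@mx,e@my,e[...,2]],-1)
m=np.zeros(d.shape,bool); m[120:275,225:290]=1; m&=(A[...,2]>.035)&(A[...,2]<.09)
a=A[m]; print('x range',np.percentile(a[:,0],[1,99]),'z max',np.percentile(a[:,2],99))
for z in np.arange(.04,.08,.005):
    k=a[(a[:,2]>z)&(a[:,2]<=z+.005)]
    if len(k): print(z.round(3),'x',np.percentile(k[:,0],[2,50,98]).round(4),'y',np.median(k[:,1]).round(4),len(k))
o2,p2,d2=grab('scene'); save(cv2.resize(p2[150:300,230:400],None,fx=4,fy=4,interpolation=cv2.INTER_CUBIC),'s2.png')
```

```text
6.5 [ 0.52749603 -0.28076272  0.22229384] 0.017265151259381308 [ 0.17225383  0.00795311 -2.17784492] [ 0.41  0.64  0.6   1.4  -0.95  1.76  0.76]
x range [-0.01013229  0.01743779] z max 0.0744129812175925
0.04 x [-0.0103 -0.0062  0.0013] y -0.0003 1383
0.045 x [-0.0087 -0.0081 -0.0061] y -0.0005 106
0.05 x [-0.009  -0.0084 -0.006 ] y -0.0003 116
0.055 x [-0.0092 -0.0084 -0.0058] y -0.0006 213
0.06 x [-0.0087 -0.0073 -0.0039] y -0.0005 414
0.065 x [-0.007  -0.0038  0.0184] y -0.0004 857
0.07 x [-0.0026  0.0053  0.017 ] y -0.0007 1996
0.075 x [0.0043 0.0059 0.0062] y -0.0005 4
```

View pics/s2.png

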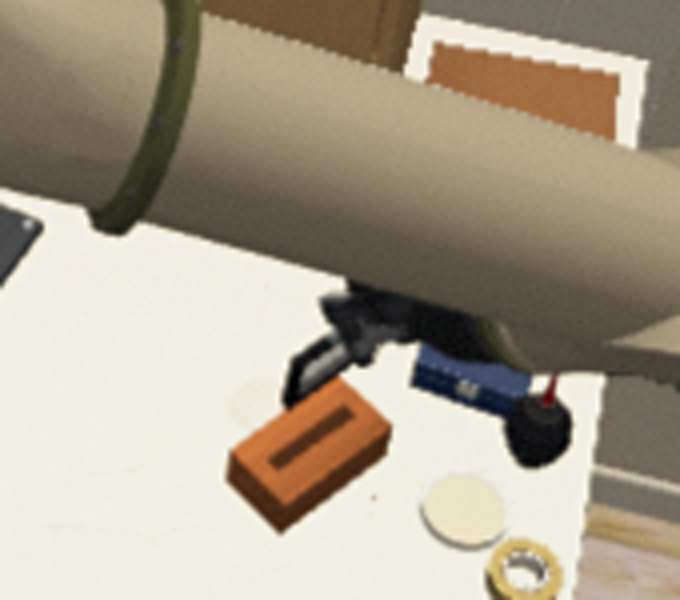

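The magnifier is free and upright, and the empty slot shows at crop pixel (312,437). The crook apex sits about 8 mm +x and 66 mm above the grasp point. Moving to in front of the bar.

Call:
jog_arm(motion=[[-1,[1,10,2],[0,0,0.02]],[-1,[3,30,2],[0,0,0.05]],[-1,[5,50,0],[0,0,0.09]],[-1,[8,70,0],[0,0,0.13]],[-1,[10,90,-2],[0,0,0.17]],[-1,[13,110,-5],[0,0,0.21]],[-1,[16,130,-8],[0,0,0.25]],[-1,[19,150,-10],[0,0,0.29]],[-1,[22,170,-12],[0,0,0.33]],[-1,[24,190,-14],[0,0,0.37]],[-1,[26,210,-16],[0,0,0.408]],[-1,[28,222,-16],[0,0,0.408]],[-1,[28,230,-16],[0,0,0.408]],[-1,[28,230,-16],[0,0,0.408]],[-1,[28,230,-16],[0,0,0.408]]])

```text
t: 8.1
tool_pos: [0.5553, -0.0518, 0.2064]
eef_rot: [0.629, 0.677, 0.259, -0.281]
wrist_force: [0.1, -0.5, -1.1]
grip_width: 0.0175
```

Run:
```python
from h import *
o,p,d=grab('wrist'); save(p,'w3.png'); np.savez('w3.npz',p=p,d=d,pos=o['tool_pos'],q=o['eef_rot'])
print(o['t'],o['tool_pos'],o['grip_width'],o['joint_positions'].round(2),(tool(94.5)[0]*R.from_quat(o['eef_rot']).inv()).as_rotvec().round(4))
_,p2,_=grab('scene'); save(p2,'s3.png'); 
T,W=wcloud(d,o['tool_pos'],o['eef_rot'])
m=(abs(W[...,2]-.226)<.012)&(W[...,1]>.05)&(W[...,1]<.085)&(W[...,0]>.48)&(W[...,0]<.63)
v,u=np.where(m); print(len(v), u.min(),u.max(),v.min(),v.max()); q=W[m]
for lo in np.arange(.49,.63,.015):
    k=q[(q[:,0]>=lo)&(q[:,0]<lo+.015)]
    if len(k)>3: print(lo.round(3),'y',np.percentile(k[:,1],[5,50,95]).round(4),'z',np.percentile(k[:,2],[5,95]).round(4),len(k))
```

```text
8.1 [ 0.55530488 -0.0517633   0.20644826] 0.01746801533121704 [ 0.08  0.56  0.47  1.52 -0.85  1.68  0.79] [ 0.0011 -0.0031  0.0048]
4530 166 372 17 55
0.49 y [0.0626 0.0701 0.0836] z [0.2247 0.231 ] 401
0.505 y [0.0628 0.065  0.0801] z [0.2235 0.2307] 646
0.52 y [0.0637 0.0655 0.0704] z [0.2236 0.2308] 557
0.535 y [0.0648 0.0666 0.0715] z [0.2235 0.2309] 551
0.55 y [0.0657 0.0674 0.0724] z [0.2236 0.2308] 560
0.565 y [0.0669 0.0685 0.0735] z [0.2236 0.2308] 556
0.58 y [0.0678 0.0696 0.0746] z [0.2237 0.2309] 559
0.595 y [0.069  0.0716 0.0834] z [0.224  0.2309] 685
0.61 y [0.0718 0.0739 0.0809] z [0.2258 0.2292] 15
```

View pics/w3.png

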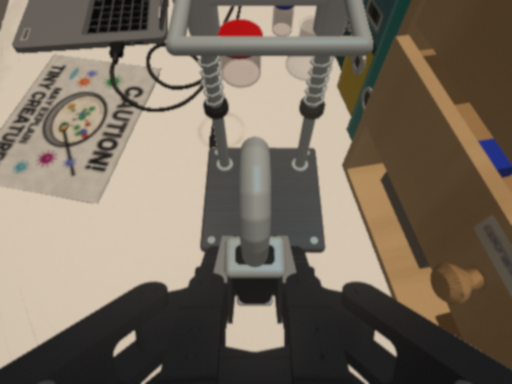

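The wrist view shows the bar level at row 45 from columns 168 to 370, and the magnifier is held upright. The bar axis is at about (0.555, 0.070, 0.225), matching the other views. Moving in over the bar.

Call:
jog_arm(motion=[[-1,[0,8,0],[0,0,0]],[-1,[0,20,0],[0,0,0]],[-1,[0,33,0],[0,0,0]],[-1,[0,46,0],[0,0,0]],[-1,[0,59,0],[0,0,0]],[-1,[0,72,0],[0,0,0]],[-1,[0,85,0],[0,0,0]],[-1,[0,98,0],[0,0,0]],[-1,[0,107,0],[0,0,0]],[-1,[0,111,0],[0,0,0]],[-1,[0,111,0],[0,0,0]],[-1,[0,111,0],[0,0,0]],[-1,[0,111,0],[0,0,0]]])

```text
t: 9.5
tool_pos: [0.5556, 0.0595, 0.2062]
eef_rot: [0.629, 0.677, 0.259, -0.281]
wrist_force: [-0.8, 0.1, -2.3]
grip_width: 0.0173
```

Run:
```python
from h import *
o,p,d=grab('wrist'); _,p2,_=grab('scene')
print(o['t'],o['tool_pos'],o['wrist_force'],o['moment'])
a=cv2.resize(p[:300],(480,281)); b=cv2.resize(p2[90:250,130:300],None,fx=3,fy=3,interpolation=cv2.INTER_CUBIC)[:,:510]
a=cv2.resize(p[60:300,180:330],(300,480)); save(np.hstack([a,b[:480,:500]]),'w4.png')
T,W=wcloud(d,o['tool_pos'],o['eef_rot']); m=(abs(W[...,2]-.226)<.010)&(W[...,1]>.05)&(W[...,1]<.09)&(W[...,0]>.48)&(W[...,0]<.63)
q=W[m]
for lo in np.arange(.49,.62,.015):
    k=q[(q[:,0]>=lo)&(q[:,0]<lo+.015)]
    if len(k)>3: print(lo.round(3),'y',np.percentile(k[:,1],[5,50,95]).round(4),'z',np.percentile(k[:,2],[5,95]).round(4),len(k))
```

```text
9.5 [0.5556092  0.05951025 0.20620116] [-0.76056639  0.09962694 -2.26819137] [-0.97994599 -0.11465868  0.01825631]
0.49 y [0.0634 0.0761 0.0888] z [0.228  0.2312] 1087
0.505 y [0.0633 0.0682 0.0856] z [0.2257 0.2311] 1408
0.52 y [0.0641 0.0674 0.0727] z [0.2262 0.2313] 1063
0.535 y [0.0507 0.0655 0.0731] z [0.2187 0.2326] 1512
0.55 y [0.0517 0.0526 0.074 ] z [0.2178 0.2349] 515
0.565 y [0.0509 0.0672 0.0748] z [0.2184 0.2339] 1924
0.58 y [0.051  0.0703 0.0763] z [0.2261 0.2346] 1325
0.595 y [0.0692 0.0761 0.0885] z [0.2264 0.2316] 1777
0.61 y [0.0721 0.0752 0.0861] z [0.2271 0.2289] 26
```

View pics/w4.png

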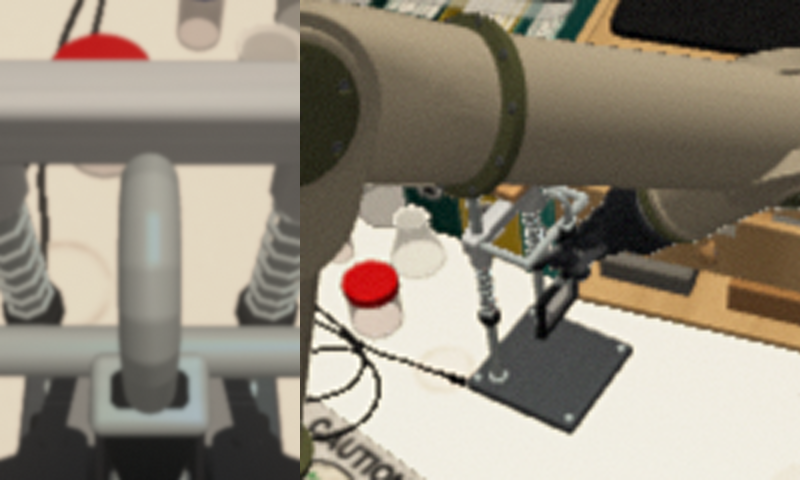

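Run:
```python
from h import *
o,p,d=grab('wrist'); T,W=wcloud(d,o['tool_pos'],o['eef_rot'])
for v,u in((95,200),(115,200),(130,200),(150,255),(165,255),(235,200),(235,310),(242,255)): print(v,u,W[v,u].round(4))
```

```text
95 200 [0.5257 0.1336 0.235 ]
115 200 [0.5276 0.1217 0.2351]
130 200 [0.5263 0.1209 0.2259]
150 255 [0.5553 0.0738 0.2774]
165 255 [0.5558 0.0682 0.2792]
235 200 [0.535  0.0684 0.2293]
235 310 [0.5759 0.0708 0.2309]
242 255 [0.5568 0.0535 0.2671]
```

The grey beam behind is the rear carrier, at y≈0.12. The crook apex (y≈0.069) lies over the bar (y≈0.070). Lowering.

Call:
jog_arm(motion=[[-1,[0,1,-5],[0,0,0]],[-1,[0,1,-11],[0,0,0]],[-1,[0,1,-17],[0,0,0]],[-1,[0,1,-23],[0,0,0]],[-1,[0,1,-29],[0,0,0]],[-1,[0,1,-34],[0,0,0]],[-1,[0,1,-37],[0,0,0]],[-1,[0,1,-37],[0,0,0]],[-1,[0,1,-37],[0,0,0]]])

```text
t: 10.55
tool_pos: [0.5556, 0.0611, 0.1694]
eef_rot: [0.629, 0.677, 0.259, -0.282]
wrist_force: [-0.2, -0.6, -1.8]
grip_width: 0.0172
```

Call:
jog_arm(motion=[[-1,[0,0,-1],[0,0,0]],[-1,[0,0,-3],[0,0,0]],[-1,[0,0,-5],[0,0,0]],[-1,[0,0,-5],[0,0,0]],[-1,[0,0,-5],[0,0,0]],[-1,[0,0,-5],[0,0,0]]])

```text
t: 11.15
tool_pos: [0.5556, 0.0612, 0.1645]
eef_rot: [0.629, 0.677, 0.259, -0.281]
wrist_force: [-0.1, 0.3, 0.5]
grip_width: 0.017
```

```bash
cat > chk.py <<'E'
from h import *
o,p,d=grab('wrist'); print(o['t'],o['tool_pos'].round(4),o['wrist_force'].round(2),o['moment'].round(2),o['grip_width'].round(4))
T,W=wcloud(d,o['tool_pos'],o['eef_rot']); 
for a,b in((.51,.535),(.575,.595)):
    m=(abs(W[...,2]-.22)<.02)&(W[...,1]>.06)&(W[...,1]<.08)&(W[...,0]>a)&(W[...,0]<b); q=W[m]
    if len(q)>10: print('bar',a,len(q),'top z',np.percentile(q[:,2],[50,90,95]).round(4))
E
python3 chk.py
```

```text
Traceback (most recent call last):
  File "chk.py", line 2, in <module>
    o,p,d=grab('wrist'); print(o['t'],o['tool_pos'].round(4),o['wrist_force'].round(2),o['moment'].round(2),o['grip_width'].round(4))
                                                                                                            ^^^^^^^^^^^^^^^^^^^^^
AttributeError: 'float' object has no attribute 'round'
```

```bash
sed -i "s/,o\['grip_width'\].round(4)/,o['grip_width']/" chk.py; python3 chk.py
```

```text
11.2 [0.5556 0.0612 0.1644] [ 0.23 -0.47  0.21] [-0.73 -0.08 -0.08] 0.017559472586132403
bar 0.51 3389 top z [0.2276 0.2288 0.2291]
bar 0.575 2781 top z [0.2276 0.2289 0.2291]
```

Call:
jog_arm(motion=[[-1,[0,0,-1],[0,0,0]],[-1,[0,0,-2],[0,0,0]],[-1,[0,0,-3],[0,0,0]],[-1,[0,0,-4],[0,0,0]],[-1,[0,0,-4],[0,0,0]],[-1,[0,0,-4],[0,0,0]],[-1,[0,0,-4],[0,0,0]]])

```text
t: 11.95
tool_pos: [0.5556, 0.0612, 0.1604]
eef_rot: [0.629, 0.677, 0.259, -0.282]
wrist_force: [1.3, 0.6, 3.4]
grip_width: 0.0174
```

```bash
python3 chk.py
```

```text
11.95 [0.5556 0.0612 0.1604] [1.31 0.57 3.4 ] [-0.46 -0.05 -0.23] 0.017394721931892433
bar 0.51 3388 top z [0.2237 0.2249 0.2251]
bar 0.575 2763 top z [0.2237 0.2249 0.2252]
```

The bar follows the crook: its top went from 0.2312 to 0.2251, so it is about 6 mm down. Another 4 mm completes the tug; I hold briefly and measure.

Call:
jog_arm(motion=[[-1,[0,0,-1],[0,0,0]],[-1,[0,0,-2],[0,0,0]],[-1,[0,0,-3],[0,0,0]],[-1,[0,0,-4],[0,0,0]],[-1,[0,0,-4],[0,0,0]],[-1,[0,0,-4],[0,0,0]],[-1,[0,0,-4],[0,0,0]],[-1,[0,0,-4],[0,0,0]],[-1,[0,0,-4],[0,0,0]]])

```text
t: 12.9
tool_pos: [0.5556, 0.0612, 0.1564]
eef_rot: [0.629, 0.677, 0.259, -0.282]
wrist_force: [1.6, -0.6, 4.0]
grip_width: 0.0173
```

```bash
python3 chk.py
```

```text
12.9 [0.5556 0.0612 0.1564] [ 1.63 -0.55  4.01] [-0.22 -0.08 -0.17] 0.01733990493298513
bar 0.51 3388 top z [0.2197 0.2209 0.2212]
bar 0.575 2741 top z [0.2197 0.2209 0.2212]
```

The bar is 10 mm down (top at 0.2212 against 0.2312 unloaded) and the stop is not reached. Easing back up to the free-hanging level and releasing.

Call:
jog_arm(motion=[[-1,[0,0,2],[0,0,0]],[-1,[0,0,4],[0,0,0]],[-1,[0,0,6],[0,0,0]],[-1,[0,0,8],[0,0,0]],[-1,[0,0,9],[0,0,0]],[-1,[0,0,9],[0,0,0]],[-1,[0,0,9],[0,0,0]],[-1,[0,0,9],[0,0,0]]])

```text
t: 13.75
tool_pos: [0.5554, 0.0612, 0.1651]
eef_rot: [0.629, 0.677, 0.259, -0.282]
wrist_force: [0.8, -0.1, -0.5]
grip_width: 0.0174
```

```bash
python3 chk.py
```

```text
13.75 [0.5554 0.0612 0.1651] [ 0.84 -0.1  -0.53] [-0.74 -0.12 -0.05] 0.01743488166873511
bar 0.51 3411 top z [0.2283 0.2295 0.2297]
bar 0.575 2783 top z [0.2282 0.2295 0.2297]
```

Call:
jog_arm(motion=[[-0.5,[0,0,0],[0,0,0]],[-0.4,[0,0,0],[0,0,0]],[-0.3,[0,0,0],[0,0,0]],[-0.1,[0,0,0],[0,0,0]],[0.1,[0,0,0],[0,0,0]],[0.3,[0,0,0],[0,0,0]],[0.5,[0,0,0],[0,0,0]],[0.7,[0,0,0],[0,0,0]],[0.7,[0,0,0],[0,0,0]],[0.7,[0,0,0],[0,0,0]]])

```text
t: 14.8
tool_pos: [0.5555, 0.0612, 0.1653]
eef_rot: [0.629, 0.677, 0.259, -0.282]
wrist_force: [-0.1, 0.5, 0.0]
grip_width: 0.0727
```

Run:
```python
import runpy; runpy.run_path('chk.py')
from h import *
o,p,d=grab('wrist'); save(p,'w5.png')
```

```text
14.8 [0.5555 0.0612 0.1653] [-0.09  0.46  0.  ] [-0.71 -0.06  0.02] 0.07273846792463966
bar 0.51 3413 top z [0.2284 0.2296 0.2299]
bar 0.575 2782 top z [0.2284 0.2296 0.2299]
```

View pics/w5.png

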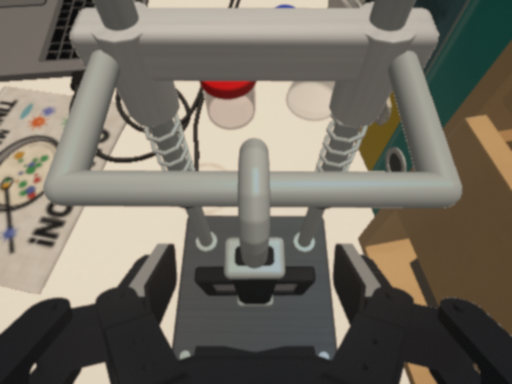

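It hangs on the bar (crook at (255,150–260), bar at row 188), with the fingers clear on both sides. Retreating along the tool axis.

Call:
jog_arm(motion=[[0.7,[0.5,-6,6],[0,0,0]],[0.7,[1,-14,14],[0,0,0]],[0.7,[2,-24,24],[0,0,0]],[0.7,[3,-36,36],[0,0,0]],[0.7,[4,-50,50],[0,0,0]],[0.7,[5,-66,66],[0,0,0]],[0.7,[6,-84,84],[0,0,0]],[0.7,[8,-104,104],[0,0,0]],[0.7,[10,-125,120],[0,0,0]],[0.7,[0,-160,130],[0,0,0]],[0.7,[-10,-200,135],[0,0,0]],[0.7,[-15,-240,135],[0,0,0]],[0.7,[-20,-280,135],[0,0,0]],[0.7,[-20,-300,135],[0,0,0]],[0.7,[-20,-300,135],[0,0,0]],[0.7,[-20,-300,135],[0,0,0]],[0.7,[-20,-300,135],[0,0,0]],[0.7,[-20,-300,135],[0,0,0]],[0.7,[-20,-300,135],[0,0,0]],[0.7,[-20,-300,135],[0,0,0]]])

```text
t: 16.9
tool_pos: [0.5357, -0.2381, 0.3006]
eef_rot: [0.628, 0.677, 0.259, -0.282]
wrist_force: [-0.6, -0.6, -0.1]
grip_width: 0.0725
```

Run:
```python
from h import *
o,p2,d2=grab('scene'); print(o['t'],o['tool_pos'],o['wrist_force'],o['joint_velocities'].round(3))
_,p,d=grab('top')
a=cv2.resize(p2[90:270,130:330],None,fx=2.5,fy=2.5,interpolation=cv2.INTER_CUBIC); b=cv2.resize(p[150:260,90:390],(500,183)); 
save(np.vstack([a,b])[:600],'s5.png')
P=np.load('topp.npy').astype(int); D=np.abs(P-p).max(-1); 
W=cloud(d,'top'); h=cv2.cvtColor(p,cv2.COLOR_RGB2HSV)
for nm,sl in(('beaker',np.s_[205:235,135:165]),('flask',np.s_[182:203,138:160]),('petri',np.s_[200:222,342:361]),('tape',np.s_[208:230,360:380])): print(nm,np.mean(D[sl]>25))
```

```text
16.9 [ 0.53571646 -0.23805955  0.3005697 ] [-0.56022712 -0.5751222  -0.1450854 ] [ 0.007  0.001 -0.    -0.     0.001  0.     0.   ]
beaker 0.0
flask 0.0
petri 0.8779904306220095
tape 0.4636363636363636
```

View pics/s5.png

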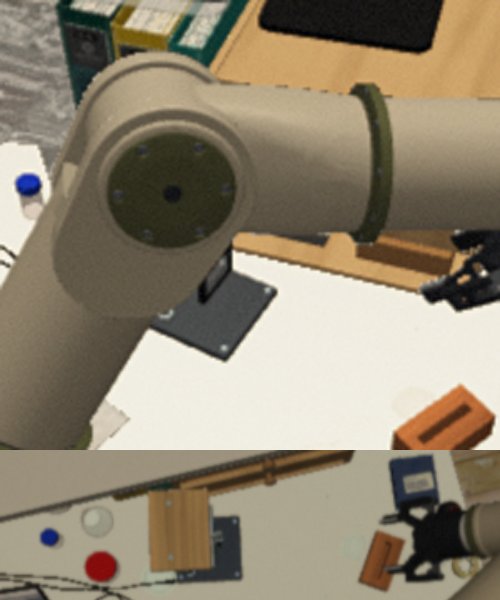

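The lens frame hangs over the foot plate at (215,275), and the gripper is well clear. The top view's petri dish and tape roll are hidden by the arm, so I check them in the scene view, then confirm nothing is drifting.

Run:
```python
from h import *
import time
P=np.load('scenep.npy').astype(int)
o,p,d=grab('scene'); D=np.abs(P-p).max(-1)
for nm,sl in(('petri',np.s_[266:288,332:359]),('tape',np.s_[283:304,350:372]),('rest',np.s_[262:280,290:325])): print(nm,np.mean(D[sl]>25))
W=cloud(d,'scene'); b=np.zeros(d.shape,bool); b[180:215,205:225]=1
m=b&(W[...,2]>.05)&(W[...,2]<.2)&(abs(W[...,1]-.07)<.04); q=W[m]; print('lens',len(q),np.median(q,0),q[:,2].min() if len(q) else 0)
for i in range(6): o2,p3,_=grab('scene')
print('still diff',np.mean(np.abs(p3.astype(int)-p)[180:215,200:230].max(-1)>25))
print(hand_in())
```

```text
petri 0.0
tape 0.0
rest 0.06031746031746032
lens 142 [0.54685124 0.07706134 0.07822644] 0.05845857884507879
still diff 0.0019047619047619048
the job is handed in; nothing more can be done
None
```

The magnifier is out of its rest and hanging freely by its crook on the sprung crossbar, and the job is handed in. It took about 17 s of the 59 s allowed.

- **Tug:** Before letting go I pulled it down until the bar had given 10 mm, measured by the wrist camera (bar top from about 0.231 to 0.221). That is well short of the 25 mm stop. I then eased it back to about 1–1.5 mm of give and let go. The wrist force rose by roughly 5–6 N, against the 5 N expected; that reading was noisy by about 1 N.
- **After release:** The lens frame hangs below the bar at about (0.547, 0.077), with its lower edge near z = 0.058 m, clear of the foot plate. It showed no movement over 0.3 s of pictures. The gripper had backed off about 30 cm and the wrist force was near zero.
- **Bystanders:** The jar and flask show no change in the top view. The arm hides the petri dish and tape roll there, and both show no change in the scene view.
- **Limit of the last check:** The arm also hid the crook and bar in the final scene view. The last clear sight of the crook on the bar was the wrist picture taken just after the fingers opened.

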